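# Put the measuring cup away in the open tin and close the tin

## Robot

A 6-joint arm with a two-finger parallel gripper is mounted at the origin on the work surface. World frame = base frame: x ahead of the robot, y to its left, z up, the work surface at z = 0. Lengths are in m, angles in degrees, forces in N, time in s.
With the tool pointing down it reaches from about 0.3 to 0.775 m from the base axis. Payload 14.6 kg.
Tool frame: the origin (TCP) lies on the centre line of the jaws, within the pads' length; the fingertips stand 8 mm ahead of it and the grasp point (between the pads) lies 11 mm behind it; z points along the fingers, y is the line along which they close (so a half turn about z gives the same grasp; the last joint's range is limited). The gripper opens to 94 mm and grips with 3 to 60 N. Pads are 16 mm wide; open, the fingers measure 119 mm over their backs; the gripper's body (75 mm by 177 mm) begins 78 mm behind the grasp point.
Start: joints at [69.752, 17.183, 87.147, -0, 75.671, -3.816], TCP at [0.156, 0.528, 0.213] pointing down, gripper open.
Joint ranges: [-173.82, 173.82], [-45.26, 126.66], [13.44, 144.39], [-59.66, 239.66], [0, 175.72], [-146.38, 146.38]. Speed limits (degrees/s): [127.2, 127.2, 147.25, 180, 180, 180].

## Interface

Orientations are given as a 3x3 rotation matrix whose columns are the frame's x, y, z axes.
In Python, from cell import * gives the robot as it stands.
- The arm moves only by the tool send_rows, never from a script. Its argument "targets" is text: rows parted by semicolons, each of 7 numbers parted by spaces: the opening, from 0 (shut) to 1 (fully open), then the shift along the tool's x, y, z normalised to -1 to 1, where 1 is 75 cm, then the turn, a rotation vector about the tool's x, y, z normalised to -1 to 1, where 1 is 180 degrees. In form: fingers x y z rx ry rz; .... A call has 1 to 12 rows; each row is the pose to reach, as a shift and turn from the pose commanded when the call began, along the tool's axes at that moment, turning the shorter way round; what a row does not reach only later rows make up. A row lasts 1/8 s, in which the tool goes at most 62.5 mm and 10.7 degrees, less where a joint would pass 70% of its speed; a pose out of reach is approached as far as the arm can. A call with a number of a shift or a turn outside -1 to 1 is refused whole. A call with a gripper value outside its range is refused whole. The fingers move at their own pace and stop on an object; the grip force is fixed at half the most. Time passes only in rows, so rows that repeat a pose let the fingers close. It gives the time, the measured TCP pose, the force, the opening and the grip force at its end, in the units of the state.
- sense(): the state, without advancing time (a new reading comes with each control period).
- camera(name): name is "scene" or "top" or "wrist"; returns the picture (400x640x3 uint8, red, green, blue); there is no depth.
- camera_params(name): a dict with "fx", "fy", "cx", "cy" (pixels), "k1" (the pictures are not rectified: a ray, as slopes to the right and down, at radius r is drawn at 1 + k1 r^2 times it, then the intrinsics apply), "rvec" (rotation vector, rad) and "tvec" (3), from world to camera coordinates, as OpenCV has them; the wrist camera has in their place "hand_eye" (4x4, takes a point from camera to tool coordinates, whose origin is the TCP and whose axes are the flange's). Camera axes: x right, y down, z forward; pixel columns grow to the right and rows downward; lengths in m; the calibration is good to about 2 mm. A picture is of the moment at which its call begins: read the wrist's pose just before it. camera_params takes no time and is no camera call.
- finish_job(): hands the job in; it is judged then, once.
The state is a dict: "time": time; "q": joint angles; "joint_velocities": joint speeds; "joint_torque": joint torques, N m; "tcp_pos": TCP position; "ee_rot": TCP orientation; "contact_force": force on the tool from outside, world axes, zero at the start; "torque": the same for the moment, N m; "gripper_width": finger opening in m; "finger_force": force on a finger pad.
Only numpy, scipy, OpenCV 4.12 (cv2) and the standard library are available. Lean on these libraries where they do the work, as an engineer would, in place of code of your own. Each camera call takes 0.05 s, during which the arm holds its last target. There are 200 camera calls.

## Task

One of the three aluminium tins in the lower tray of the white rack is still open and empty. Stand the orange measuring cup upright on the bottom of that tin, then put the loose lid on it so that it sits fully down all round. Set both down rather than dropping them, leave all three tins standing in their places in the rack, do not disturb the sugar bowl or the teaspoon, and do not bang into the rack.

Things in the scene. Friction and masses are not known exactly. Their poses are not given: they have to be found in the camera images.
- rack: White plastic two-tier rack, fixed. Origin: centre of its underside on the board. At yaw 0 its open front faces the robot (-x), width along y, x to its back. Lower tray: x -95 to +95 mm, 460 mm wide, floor top 18 mm up, rim 38 mm up all round. The upper tray covers only its rear: see rack_upper_edge.
- rack_upper_edge (a point): Middle of the lower front edge of the rack's upper tray: rack x = -15 mm, 240 mm above the board. The tray runs from here back to x = +95 mm, full width, walls up to 286 mm; a box, a jar and a mug stand on it, up to 335 mm. Carried by 13 mm square posts at rack y = +-223, x = -8 and +88 mm; open at the front. Axes as the rack's.
- open_tin: The one open, empty tin: aluminium, round, 120 mm outside diameter, 95 mm tall, wall 2.5 mm, floor 3 mm thick, 0.3 kg, loose. Origin: centre of its underside, z up. It stands on the lower tray's floor in one of three places (rack y about -142, 0, +142 mm; rack x about -30 mm): its rear is under the upper tray, whose front edge is about 15 mm behind the tin's axis.
- closed_tin_a: A tin like the open one, full, already closed with its own lid and knob, 134 mm tall overall, 0.95 kg; stands in another of the three places. To be left alone. Origin: centre of its underside.
- closed_tin_b: The second full, closed tin, same as the other closed one. To be left alone. Origin: centre of its underside.
- lid: Loose round aluminium lid, right way up on the board, about 0.12 kg. Origin: centre of its underside, z up. Plug from z = 0 (102 mm diameter) to 12 mm (109 mm) enters the tin's mouth; flange 127 mm diameter, z = 12 to 15 mm, rests on the tin's rim; black knob on top in the middle (point lid_knob). Fully down, its origin is 83 mm above the tin's origin.
- lid_knob (a point): Middle of the straight part of the lid's black plastic knob, 36 mm above the lid's origin, on its axis. The knob is round, 29 mm diameter from 25 to 46 mm above the lid's origin, with a thinner neck (18 mm) below and its top at 51 mm.
- cup: Orange plastic measuring cup, upright on the board, 0.07 kg: 70 mm tall, 52 mm diameter at the foot, 64 mm at the rim, open top, small pouring lip to +x (37 mm from the axis). Origin: centre of its underside, z up. Strap handle on its -x side (point cup_handle), ending 55 mm from the axis: 92 mm long overall, so it fits in the tin handle and all.
- cup_handle (a point): Upper part of the cup's handle strap: 51 mm from the cup's axis along its -x, 52 mm above its underside; axes as the cup's. The strap is upright, 8 mm thick along x, 12 mm wide along y, from z = 18 to 66 mm, joined to the cup wall at top and bottom, with 17 mm free between strap and wall.
- sugar_bowl: Bystander: brown ceramic sugar bowl with lid, 88 mm diameter, 81 mm tall, loose on the board. Origin: centre of its underside.
- teaspoon: Bystander: steel teaspoon, 140 mm long, lying loose on the board. Origin: under its middle.
Things that resemble listed ones, but are neither listed nor needed, are in the scene too. What is shaped like the lid but blue or red is not meant.

How it is judged:
By the outcome, as a careful person would: the job done as asked, in the order asked, and still so for the second after the job is handed in, with the robot touching nothing.
It also fails if it takes over 64 s, if anything falls off the work surface, if the arm or the gripper's body presses on something with over 40 N, if the wrist force passes 120 N, or if a joint passes its speed limit or range.

## Working session

There is one attempt and no reset: what is moved stays moved. The work goes in short steps, Python scripts to look and compute and a tool call to move; the robot and the scene stay as the last step left them, time stands still between calls to the robot, and variables do not carry over. Pictures are saved under pics/ and viewed, at most 10 in all, crops included, and the job is handed in when it is done.

Besides the shell and the picture viewer there is one more tool, called after "Request:" as name(argument=value, ...) on one line, values as JSON. send_rows: Moves the arm, as the interface text tells. Scaled input: -1 to 1 covers 75 cm each way for a shift and 180 degrees each way for a turn. Its arguments: {"type":"object","properties":{"targets":{"type":"string"}},"required":["targets"]}

```bash
mkdir -p pics; ls; python3 - <<'E'
from cell import *
import cv2,numpy as np
s=sense(); print(s)
for n in("scene","top","wrist"):
    p=camera_params(n); print(n,p)
    cv2.imwrite(f"pics/{n}0.png",camera(n)[:,:,::-1])
E
```

```text
pics
{'time': 0.0, 'q': array([ 6.97530633e+01,  1.72146737e+01,  8.71792833e+01, -2.30348386e-03,
        7.56683450e+01, -3.81633838e+00]), 'joint_velocities': array([-0.08814068,  0.08055624, -0.01118482,  0.04920918, -0.04731189,
        0.06535439]), 'joint_torque': array([ 2.38559813e-03, -5.31802011e+01, -3.52738130e+01,  7.09894393e-02,
        2.42693274e-02, -1.66851632e-04]), 'tcp_pos': array([0.1555037 , 0.52731096, 0.21290297]), 'ee_rot': array([[-9.59165871e-01,  2.82843980e-01, -3.39758960e-04],
       [ 2.82844182e-01,  9.59165314e-01, -1.03366550e-03],
       [ 3.35189453e-05, -1.08755552e-03, -9.99999408e-01]]), 'contact_force': array([ 1.02339322,  0.5818798 , -0.36474979]), 'torque': array([-0.0103525 ,  0.03003603,  0.00710385]), 'finger_force': 0.0, 'gripper_width': 0.0935096041244033}
scene {'fx': 361.22917669559166, 'fy': 361.22917669559166, 'cx': 322.27716468784683, 'cy': 198.66172688344597, 'k1': -0.03929830913385821, 'rvec': array([ 0.94079338,  2.33448769, -1.24081001]), 'tvec': array([ 0.23842712, -0.06483747,  1.41799475])}
top {'fx': 520.2655292851043, 'fy': 520.2655292851043, 'cx': 311.4974352583109, 'cy': 202.37559469694608, 'k1': 0.007814121830438581, 'rvec': array([ 2.19064223, -2.17313104,  0.08245453]), 'tvec': array([0.10370435, 0.46311582, 1.49182676])}
wrist {'fx': 319.8308941255492, 'fy': 319.8308941255492, 'cx': 327.82989026009955, 'cy': 201.53694237138768, 'k1': -0.02929280769797034, 'hand_eye': array([[ 1.11502047e-03, -9.62287735e-01, -2.72031379e-01,
         7.94025692e-02],
       [ 9.99999332e-01,  9.89994921e-04,  5.96842002e-04,
        -1.68031069e-04],
       [-3.05024055e-04, -2.72031863e-01,  9.62288196e-01,
        -1.71917529e-01],
       [ 0.00000000e+00,  0.00000000e+00,  0.00000000e+00,
         1.00000000e+00]])}
```

View pics/scene0.png

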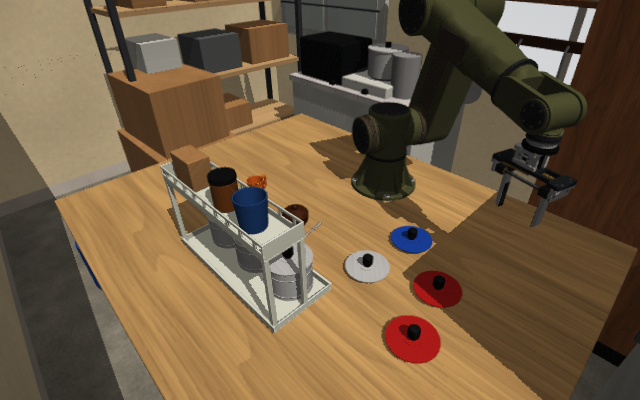

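View pics/top0.png

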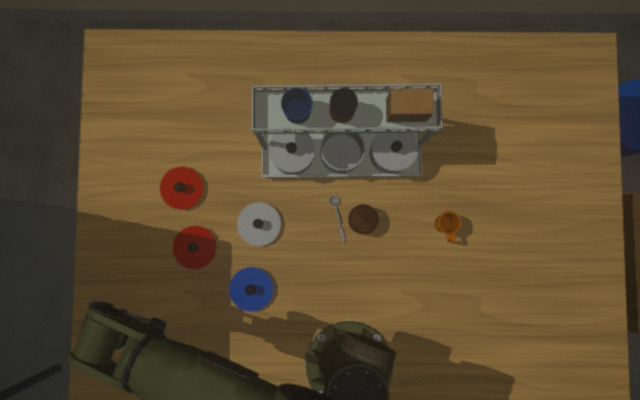

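The scene view shows silver (368,266), blue (412,238) and red (437,288), (413,338) lids. The top view shows the rack with tins at about (290,152), (342,152) and (396,152), the orange cup at (449,222) with its handle toward the robot, the sugar bowl at (363,219) and the spoon at (338,218).

Lid candidates in the top view are silver (259,224), blue (252,289), red (182,188) and red (194,247), so I choose silver. For tins, the middle one (342,152) shows no knob, while the other two do. Next is one close crop to check this.

```bash
cat > h.py <<'E'
from cell import *
import cv2,numpy as np
from scipy.spatial.transform import Rotation as R
def cam(n,s=None):
    p=camera_params(n); K=np.array([[p['fx'],0,p['cx']],[0,p['fy'],p['cy']],[0,0,1]]); d=np.array([p['k1'],0,0,0.])
    if n=='wrist':
        s=s or sense(); T=np.eye(4); T[:3,:3]=s['ee_rot']; T[:3,3]=s['tcp_pos']; T=T@p['hand_eye']; Rc=T[:3,:3]; C=T[:3,3]
    else:
        Rc=cv2.Rodrigues(p['rvec'])[0].T; C=-Rc@p['tvec']
    return K,d,Rc,C
def ray(c,uv):
    K,d,Rc,C=c; n=cv2.undistortPoints(np.array(uv,float).reshape(-1,1,2),K,d).reshape(-1,2)
    return np.c_[n,np.ones(len(n))]@Rc.T
def onz(c,uv,z):
    r=ray(c,uv); return (c[3]+r*((z-c[3][2])/r[:,2])[:,None])
def proj(c,P):
    K,d,Rc,C=c; return cv2.projectPoints(np.array(P,float).reshape(-1,3),cv2.Rodrigues(Rc.T)[0],-Rc.T@C,K,d)[0].reshape(-1,2)
def blob(m,near=None):
    n,l,st,ce=cv2.connectedComponentsWithStats(m.astype(np.uint8)); k=1+np.argmax(st[1:,4]) if near is None else 1+np.argmin(np.hypot(*(ce[1:]-near).T)+1e4*(st[1:,4]<60))
    m=(l==k).astype(np.uint8); return max(cv2.findContours(m,0,cv2.CHAIN_APPROX_NONE)[0],key=cv2.contourArea)[:,0,:].astype(float)
def circ(P):
    A=np.c_[2*P[:,:2],np.ones(len(P))]; 
    for _ in range(5):
        s=np.linalg.lstsq(A,(P[:,:2]**2).sum(1),rcond=None)[0]; r=np.sqrt(s[2]+s[:2]@s[:2]); e=np.abs(np.hypot(*(P[:,:2]-s[:2]).T)-r)
        k=e<max(2.5*np.median(e),.0005); P=P[k]; A=A[k]
    return s[:2],r,len(P),e.mean()
E
python3 - <<'E'
from h import *
im=cv2.imread('pics/top0.png'); cv2.imwrite('pics/top_crop.png',cv2.resize(im[78:262,230:480],None,fx=3,fy=3,interpolation=cv2.INTER_CUBIC))
h=cv2.cvtColor(im,cv2.COLOR_BGR2HSV); c=cam('top'); print('C',c[3])
lid=(h[...,1]<40)&(h[...,2]>90); lid[:190]=0
b=blob(lid,(259,224)); print('lid',circ(onz(c,b,.015)))
cup=(h[...,1]>200)&(h[...,0]<16)&(h[...,2]>120); cup[:,:430]=0;cup[:,475:]=0
b=blob(cup,(449,224)); print('cup',cv2.boundingRect(b.astype(np.float32)),onz(c,[(449,222),(453,239)],.07), circ(onz(c,b,.07)))
print('sugar',onz(c,[(363,219)],.06),'spoon',onz(c,[(336,201),(343,240)],0))
print('rack',onz(c,[(263,177),(421,177)],.038),onz(c,[(252,131),(441,130)],.286))
print(proj(c,onz(c,[(342,152)],.113)))
print('tin mid',onz(c,[(342,152)],.113))
E
```

```text
C [0.34685195 0.10545961 1.52294121]
lid (array([0.3995217 , 0.25996056]), np.float64(0.06099650717989314), 118, np.float64(0.0007075911743730761))
cup (447, 234, 1, 1) [[ 0.40640699 -0.27681709  0.07      ]
 [ 0.35916941 -0.28735188  0.07      ]] (array([ 0.08565663, -0.06220862]), np.float64(0.35503644516869975), 1, np.float64(0.0))
sugar [[ 0.41329135 -0.03787908  0.06      ]] spoon [[0.46825739 0.03552932 0.        ]
 [0.35421007 0.01459078 0.        ]]
rack [[ 0.53272494  0.24732167  0.038     ]
 [ 0.53631955 -0.20648617  0.038     ]] [[ 0.61302826  0.25180845  0.286     ]
 [ 0.61900021 -0.20338872  0.286     ]]
[[342. 152.]]
tin mid [[0.59396037 0.02489598 0.113     ]]
```

View pics/top_crop.png

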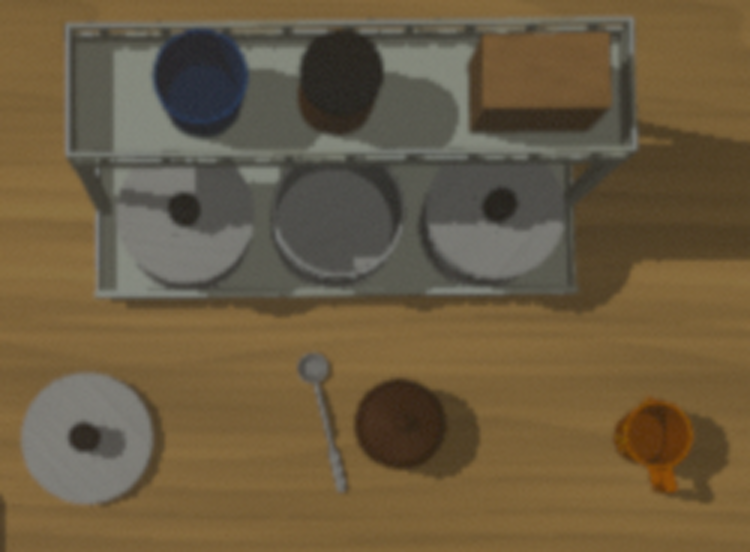

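The crop confirms that the middle tin at top-view (342,152) is open with no knob. The other two tins carry silver lids with knobs, the loose silver lid is at (259,224), and the cup is at about (449,222) with its handle toward the robot. I will grasp everything with the tool tilted 30° so the gripper body clears the upper tray.

```bash
cat >> h.py <<'E'
def rot(psi,th):
    p,t=np.radians([psi,th]); z=np.array([np.sin(t)*np.cos(p),np.sin(t)*np.sin(p),-np.cos(t)]); y=np.array([-np.sin(p),np.cos(p),0]); return np.c_[np.cross(y,z),y,z]
def row(grasp,psi,th,R0=None,p0=None):
    "6 numbers taking the tool from the measured pose to one with the grasp point at grasp"
    s=sense(); R0=s['ee_rot']; p0=s['tcp_pos']
    Rt=rot(psi,th); t=np.array(grasp)+.011*Rt[:,2]
    v=np.r_[R0.T@(t-p0)/.75, R.from_matrix(R0.T@Rt).as_rotvec()/np.pi]
    print(' '.join(f'{x:.4f}' for x in v),' dist mm %.1f'%(1e3*np.linalg.norm(t-p0)))
E
python3 - <<'E'
from h import *
row((.40,.22,.27),-5,15)
row((.352,-.289,.165),12.6,30)
E
```

```text
-0.4323 -0.3002 -0.0616 -0.0086 -0.0831 -0.0631  dist mm 397.4
-0.5656 -0.9663 0.0775 -0.0425 -0.1631 -0.1575  dist mm 841.8
```

Request:
send_rows(targets="1 -0.432 -0.3 -0.062 -0.009 -0.083 -0.063;1 -0.432 -0.3 -0.062 -0.009 -0.083 -0.063;1 -0.432 -0.3 -0.062 -0.009 -0.083 -0.063;1 -0.432 -0.3 -0.062 -0.009 -0.083 -0.063;1 -0.432 -0.3 -0.062 -0.009 -0.083 -0.063;1 -0.432 -0.3 -0.062 -0.009 -0.083 -0.063;1 -0.566 -0.966 0.078 -0.042 -0.163 -0.158;1 -0.566 -0.966 0.078 -0.042 -0.163 -0.158;1 -0.566 -0.966 0.078 -0.042 -0.163 -0.158;1 -0.566 -0.966 0.078 -0.042 -0.163 -0.158;1 -0.566 -0.966 0.078 -0.042 -0.163 -0.158;1 -0.566 -0.966 0.078 -0.042 -0.163 -0.158")

```text
time: 1.65
tcp_pos: [0.3732, -0.0555, 0.1996]
ee_rot: [[-0.846, -0.22, 0.487], [-0.191, 0.976, 0.108], [-0.499, -0.001, -0.867]]
contact_force: [0.7, 0.5, 0.3]
gripper_width: 0.0944
finger_force: 0.0
```

```bash
python3 - <<'E'
from h import *
row((.352,-.289,.165),12.6,30)
E
```

```text
0.1063 -0.2975 0.0071 -0.0001 -0.0005 0.0006  dist mm 237.0
```

Request:
send_rows(targets="1 0.106 -0.298 0.007 0 0 0;1 0.106 -0.298 0.007 0 0 0;1 0.106 -0.298 0.007 0 0 0;1 0.106 -0.298 0.007 0 0 0;1 0.106 -0.298 0.007 0 0 0;1 0.106 -0.298 0.007 0 0 0")

```text
time: 2.4
tcp_pos: [0.4245, -0.1665, 0.2088]
ee_rot: [[-0.886, -0.152, 0.438], [-0.146, 0.988, 0.048], [-0.44, -0.022, -0.898]]
contact_force: [-0.3, 0.5, 0.3]
gripper_width: 0.0942
finger_force: 0.0
```

```bash
python3 - <<'E'
from h import *
s=sense(); print(s['tcp_pos'],s['q'],s['time']); im=camera('wrist')[:,:,::-1].copy(); cv2.imwrite('pics/w1.png',im)
np.save('s1.npy',np.c_[s['ee_rot'],s['tcp_pos']])
c=cam('wrist',s); h=cv2.cvtColor(im,cv2.COLOR_BGR2HSV)
m=(h[...,1]>180)&(h[...,0]<16)&(h[...,2]>60); b=blob(m); print(cv2.boundingRect(b.astype(np.float32)))
print(proj(c,[(.406,-.277,.07),(.359,-.287,.06)]))
E
```

```text
[ 0.42449488 -0.1665318   0.20878083] [ -35.93194745   -6.45475482  117.40127976   22.28571396   51.23685158
 -146.32591215] 2.4
(170, 10, 85, 117)
[[205.63560185  93.80005968]
 [191.06159171  28.91692359]]
```

View pics/w1.png

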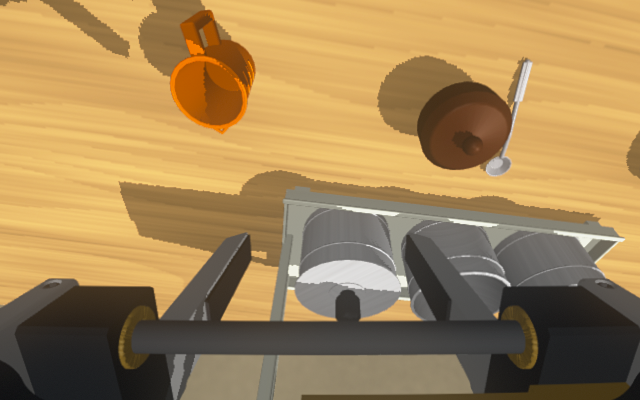

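The wrist view shows the cup rim centred near (209,92), its lip at (222,130), and its handle at (203,28), opposite the lip. The sugar bowl (465,125) and spoon (512,110) are well clear. Joint 6 is at its limit with this heading, so I will use heading -8° for the cup.

```bash
cat >> h.py <<'E'
from scipy.optimize import least_squares
def fitc(P,r,g,band=.004):
    g=np.array(g,float)
    for _ in range(6):
        d=np.hypot(*(P[:,:2]-g).T); Q=P[np.abs(d-r)<band]
        g=least_squares(lambda x:np.hypot(*(Q[:,:2]-x).T)-r,g,loss='soft_l1',f_scale=.0007).x
    return g,len(Q),np.abs(np.hypot(*(Q[:,:2]-g).T)-r).mean()
E
python3 - <<'E'
from h import *
T=np.load('s1.npy'); s=dict(ee_rot=T[:,:3],tcp_pos=T[:,3]); c=cam('wrist',s)
im=cv2.imread('pics/w1.png'); h=cv2.cvtColor(im,cv2.COLOR_BGR2HSV)
m=(h[...,1]>180)&(h[...,0]<16)&(h[...,2]>60); b=blob(m); P=onz(c,b,.07)
g=fitc(P,.032,(.406,-.277)); print(g)
hp=onz(c,b[b[:,1]<24],.066); print('handle',onz(c,[(203,14)],.066), hp.mean(0))
t=cam('top'); it=cv2.imread('pics/top0.png'); ht=cv2.cvtColor(it,cv2.COLOR_BGR2HSV); print(it[222,449],ht[222,449],ht[238,452])
m=(ht[...,1]>195)&(ht[...,0]<16)&(ht[...,2]>60); m[:,:425]=0; m[:,480:]=0; m[:200]=0;m[250:]=0
b=blob(m); print('top',len(b),fitc(onz(t,b,.07),.032,g[0]))
gc=np.r_[g[0],.062]; 
row(gc-rot(-8,30)[:,2]*.1,-8,30)
E
```

```text
(array([ 0.40355799, -0.27297233]), 235, np.float64(0.001282044014421412))
handle [[ 0.34551576 -0.27472893  0.066     ]] [ 0.3467022  -0.27653561  0.066     ]
[17 55 95] [ 15 209  95] [ 15 236 135]
top 99 (array([ 0.40166872, -0.2703892 ]), 44, np.float64(0.0014508357869781189))
0.1377 -0.1162 0.0392 0.0376 -0.0203 0.0854  dist mm 138.3
```

Request:
send_rows(targets="1 0.138 -0.116 0.039 0.038 -0.02 0.085;1 0.138 -0.116 0.039 0.038 -0.02 0.085;1 0.138 -0.116 0.039 0.038 -0.02 0.085;1 0.138 -0.116 0.039 0.038 -0.02 0.085;1 0.138 -0.116 0.039 0.038 -0.02 0.085")

```text
time: 3.08
tcp_pos: [0.3755, -0.2499, 0.1524]
ee_rot: [[-0.87, 0.164, 0.465], [0.137, 0.986, -0.091], [-0.473, -0.015, -0.881]]
contact_force: [-0.1, -0.1, 0.4]
gripper_width: 0.0938
finger_force: 0.0
```

```bash
cat >> h.py <<'E'
def orange(im):
    h=cv2.cvtColor(im,cv2.COLOR_BGR2HSV); return (h[...,1]>180)&(h[...,0]<16)&(h[...,2]>60)
E
python3 - <<'E'
from h import *
s=sense(); print(s['tcp_pos'],s['q'].round(1),s['time']); im=camera('wrist')[:,:,::-1].copy(); cv2.imwrite('pics/w2.png',im)
c=cam('wrist',s); b=blob(orange(im)); print(cv2.boundingRect(b.astype(np.float32)))
g=fitc(onz(c,b,.07),.032,(.403,-.272)); print(g)
d=onz(c,b,.066); r=np.hypot(*(d[:,:2]-g[0]).T); k=np.argsort(-r)[:8]; print(r[k].round(4),(d[k].mean(0)[:2]-g[0]))
gc=np.r_[g[0],.062]; row(gc,-8,30)
E
```

```text
[ 0.37547868 -0.24989911  0.15237737] [ -47.9   -3.8  124.1   26.5   39.6 -146.3] 3.075
(269, 114, 76, 112)
(array([ 0.4059868 , -0.27439401]), 202, np.float64(0.001097843233014045))
[0.076  0.0759 0.0755 0.0754 0.0753 0.0752 0.075  0.075 ] [-7.53936607e-02 -3.67653178e-05]
0.0166 -0.0234 0.1426 -0.0081 -0.0097 -0.0046  dist mm 109.1
```

View pics/w2.png

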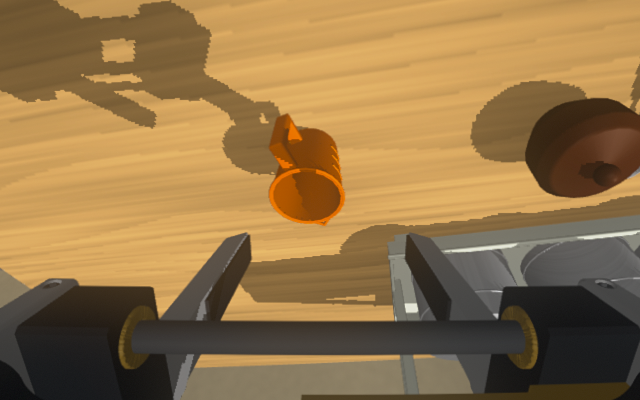

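The view shows the cup rim centred at (307,195), handle at (283,125), and bowl at (590,150). Joint 6 is still at its limit, so I'll use heading -18°. The three rim estimates agree to about 3 mm.

```bash
python3 - <<'E'
from h import *
gc=np.array([.405,-.2735,.062]); z=rot(-18,30)[:,2]
for b in (.09,.045,0): row(gc-b*z,-18,30)
c=cam('wrist'); print('lip',onz(c,[(322,224)],.068)-gc)
E
```

```text
0.0210 -0.0163 0.0222 0.0189 -0.0093 0.0440  dist mm 26.0
0.0195 -0.0200 0.0820 0.0189 -0.0093 0.0440  dist mm 65.0
0.0180 -0.0237 0.1419 0.0189 -0.0093 0.0440  dist mm 108.7
lip [[0.03832648 0.00573451 0.006     ]]
```

Request:
send_rows(targets="1 0.021 -0.016 0.022 0.019 -0.009 0.044;1 0.021 -0.016 0.022 0.019 -0.009 0.044;1 0.02 -0.02 0.082 0.019 -0.009 0.044;1 0.02 -0.02 0.082 0.019 -0.009 0.044;1 0.019 -0.022 0.112 0.019 -0.009 0.044;1 0.018 -0.024 0.142 0.019 -0.009 0.044;1 0.018 -0.024 0.142 0.019 -0.009 0.044;1 0.018 -0.024 0.142 0.019 -0.009 0.044")

```text
time: 4.12
tcp_pos: [0.4139, -0.273, 0.0586]
ee_rot: [[-0.828, 0.316, 0.463], [0.272, 0.949, -0.159], [-0.49, -0.006, -0.872]]
contact_force: [0.3, -0.1, -0.9]
gripper_width: 0.094
finger_force: 0.0
```

```bash
python3 - <<'E'
from h import *
s=sense(); Rt=rot(-18,30); g=s['tcp_pos']-.011*s['ee_rot'][:,2]
print(g, R.from_matrix(s['ee_rot'].T@Rt).magnitude()*57.3, s['q'].round(1))
row((.405,-.2735,.062),-18,30)
E
```

```text
[ 0.40881907 -0.27128423  0.06821507] 0.8410293955962471 [ -44.    11.9  123.8   35.4   20.9 -146.4]
0.0073 -0.0042 0.0053 -0.0027 -0.0037 -0.0010  dist mm 7.5
```

```bash
python3 - <<'E'
from h import *
row((.405,-.2735,.062),-26,30)
E
```

```text
0.0074 -0.0053 0.0053 0.0193 -0.0036 0.0376  dist mm 7.9
```

Request:
send_rows(targets="1 0.0074 -0.0053 0.0053 0.0193 -0.0036 0.0376;1 0.0074 -0.0053 0.0053 0.0193 -0.0036 0.0376;1 0.0074 -0.0053 0.0053 0.0193 -0.0036 0.0376")

```text
time: 4.5
tcp_pos: [0.41, -0.276, 0.0518]
ee_rot: [[-0.779, 0.437, 0.449], [0.379, 0.899, -0.218], [-0.499, -0.0, -0.866]]
contact_force: [-0.1, -0.7, 0.8]
gripper_width: 0.0941
finger_force: 0.0
```

```bash
python3 - <<'E'
from h import *
s=sense(); Rt=rot(-26,30); g=s['tcp_pos']-.011*s['ee_rot'][:,2]
print(g, R.from_matrix(s['ee_rot'].T@Rt).magnitude()*57.3, s['q'].round(1))
row((.405,-.2735,.062),-26,30)
E
```

```text
[ 0.40506925 -0.27359995  0.06134656] 0.09082964343451588 [ -42.6   12.2  125.1   31.2   16.  -134.7]
-0.0003 0.0001 -0.0008 0.0002 -0.0002 0.0004  dist mm 0.7
```

Request:
send_rows(targets="0 0 0 0 0 0 0;0 0 0 0 0 0 0;0 0 0 0 0 0 0;0 0 0 0 0 0 0;0 0 0 0 0 0 0")

```text
time: 5.12
tcp_pos: [0.4098, -0.2759, 0.0509]
ee_rot: [[-0.778, 0.44, 0.448], [0.382, 0.898, -0.219], [-0.499, 0.001, -0.867]]
contact_force: [-0.6, -1.2, 0.2]
gripper_width: 0.0611
finger_force: 29.8
```

```bash
python3 - <<'E'
from h import *
row((.40,-.27,.20),-26,30)
row((.45,.026,.205),.6,30)
E
```

```text
-0.0859 0.0014 -0.1652 -0.0001 -0.0004 -0.0006  dist mm 139.7
0.0102 0.3885 -0.2279 -0.0739 -0.0004 -0.1287  dist mm 337.9
```

Request:
send_rows(targets="0 -0.012 0 -0.023 0 0 0;0 -0.043 0 -0.083 0 0 0;0 -0.086 0 -0.165 0 0 0;0 -0.086 0 -0.165 0 0 0;0 0.01 0.388 -0.228 -0.074 0 -0.129;0 0.01 0.388 -0.228 -0.074 0 -0.129;0 0.01 0.388 -0.228 -0.074 0 -0.129;0 0.01 0.388 -0.228 -0.074 0 -0.129;0 0.01 0.388 -0.228 -0.074 0 -0.129;0 0.01 0.388 -0.228 -0.074 0 -0.129;0 0.01 0.388 -0.228 -0.074 0 -0.129;0 0.01 0.388 -0.228 -0.074 0 -0.129")

```text
time: 6.62
tcp_pos: [0.4553, 0.0244, 0.1951]
ee_rot: [[-0.867, -0.009, 0.498], [-0.008, 1.0, 0.005], [-0.498, -0.0, -0.867]]
contact_force: [-0.2, 0.5, -0.8]
gripper_width: 0.0608
finger_force: 29.8
```

```bash
python3 - <<'E'
from h import *
s=sense(); g=s['tcp_pos']-.011*s['ee_rot'][:,2]
print(g, R.from_matrix(s['ee_rot'].T@rot(.6,30)).magnitude()*57.3, s['q'].round(1))
for n in('wrist','top'): cv2.imwrite(f'pics/{n}3.png',camera(n)[:,:,::-1])
np.save('s3.npy',np.c_[s['ee_rot'],s['tcp_pos']])
a=cv2.imread('pics/wrist3.png'); t=cv2.imread('pics/top3.png')[90:190,240:450]
cv2.imwrite('pics/v3.png',np.vstack([a,cv2.resize(t,(640,305),interpolation=cv2.INTER_CUBIC)])[0:600] if 0 else np.vstack([cv2.resize(a,(480,300)),cv2.resize(t,(480,229),interpolation=cv2.INTER_CUBIC)]))
E
```

```text
[0.44980585 0.02434097 0.20463384] 0.13642509255231805 [ -2.4  -9.6 123.2   2.4  36.6 -94.5]
```

View pics/v3.png

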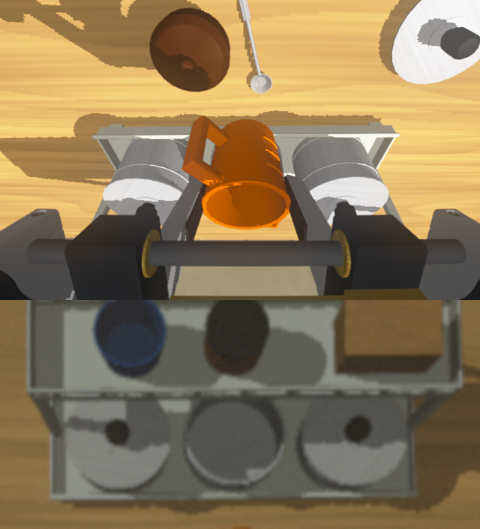

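The upper half shows the cup held upright, its handle toward the robot and slightly to −y. Both neighbouring tins are closed with knobs. The lower half shows the open middle tin with its rim centred at about (235,443) of the crop. Next I'll measure its rim.

```bash
python3 - <<'E'
from h import *
c=cam('top'); im=cv2.GaussianBlur(cv2.imread('pics/top3.png'),(0,0),.6).astype(np.float32)
g0=np.array([.597,.025]); rr=np.arange(.045,.0721,.0015)
gray=im.mean(2)
def prof(g,z,a):
    P=np.c_[g[0]+rr*np.cos(a),g[1]+rr*np.sin(a),np.full(len(rr),z)]; uv=proj(c,P).astype(np.float32)
    return cv2.remap(gray,uv[:,0].reshape(-1,1),uv[:,1].reshape(-1,1),cv2.INTER_LINEAR)[:,0]
print((rr*1e3).round(1))
for a in range(90,271,15): print(a,prof(g0,.113,np.radians(a)).astype(int))
# lids of closed tins: flange r 63.5 z .116
for y in (.165,-.12):
    b=(cv2.cvtColor(im.astype(np.uint8),cv2.COLOR_BGR2HSV)[...,2])
E
```

```text
[45.  46.5 48.  49.5 51.  52.5 54.  55.5 57.  58.5 60.  61.5 63.  64.5
 66.  67.5 69.  70.5 72. ]
90 [81 81 81 81 81 80 80 79 78 78 78 82 86 88 90 91 91 90 90]
105 [ 81  81  81  84  89  97 104 107 104  93  86  82  83  87  89  90  91  91
  92]
120 [ 81  83  88  94 102 107 107 100  91  82  75  77  81  86  90  91  91  91
  91]
135 [ 82  86  92  99 105 105  99  91  81  74  71  70  74  79  84  88  90  91
  91]
150 [ 84  90  96 101 103 100  92  82  75  70  69  71  76  80  86  90  95  99
 103]
165 [ 87  91  98 102 102  97  88  79  71  71  74  84  96 107 118 121 122 112
 101]
180 [ 85  91  94  97  92  84  76  69  68  68  77  87 101 110 115 110 100  89
  77]
195 [ 86  90  95 100 103 100  92  83  74  73  74  80  85  89  92  92  90  84
  79]
210 [122 121 120 118 116 110 102  92  83  82  84  86  88  90  91  92  92  93
  94]
225 [ 92  98 104 110 115 112 107  99  90  84  86  87  89  90  91  91  91  91
  90]
240 [ 80  81  82  85  90  97 104 105 104  99  94  92  91  90  90  90  91  91
  91]
255 [ 82  80  78  76  73  78  83  93 100 100  98  94  92  91  90  90  90  91
  90]
270 [79 77 71 66 61 57 57 60 66 73 79 83 86 88 89 89 89 87 83]
```

```bash
cat >> h.py <<'E'
def rim(gray,c,g0,z,angs,r0=.05875,lo=.045,hi=.068,it=4,show=True):
    g=np.array(g0,float); rr=np.arange(lo,hi,.0005)
    for _ in range(it):
        Q=[]
        for a in np.radians(angs):
            P=np.c_[g[0]+rr*np.cos(a),g[1]+rr*np.sin(a),np.full(len(rr),z)]; uv=proj(c,P).astype(np.float32)
            v=cv2.remap(gray,uv[:,:1],uv[:,1:],cv2.INTER_LINEAR)[:,0]; k=np.argmax(v-3e3*np.abs(rr-r0) if _ else v); Q.append(P[k])
        Q=np.array(Q); g=least_squares(lambda x:np.hypot(*(Q[:,:2]-x).T)-r0,g,loss='soft_l1',f_scale=.001).x
    if show: print('rim',g.round(4),((np.hypot(*(Q[:,:2]-g).T)-r0)*1e3).round(1))
    return g
E
python3 - <<'E'
from h import *
c=cam('top')
for f in('top0','top3'):
    gray=cv2.GaussianBlur(cv2.imread(f'pics/{f}.png'),(0,0),.6).astype(np.float32).mean(2)
    g=rim(gray,c,(.597,.025),.113,[105,120,135,150,165,180,195,225,240,255],hi=.06)
# scene-camera cross check for rack: front rim corners of the lower tray, upper edge
print(onz(c,[(263,177),(421,177)],.038))
row((g[0]+.008-.0,g[1]+.001,.205),.6,30); row((g[0]+.008,g[1]+.001,.0825+.003),.6,30)
E
```

```text
rim [0.6057 0.024 ] [-0.1  0.4  0.4 -0.1 -0.2 -0.2 -0.2  0.2  0.2  0.1]
rim [0.6057 0.0239] [-0.1  0.4  0.4 -0.1 -0.2 -0.2 -0.2  0.2  0.2  0.1]
[[ 0.53272494  0.24732167  0.038     ]
 [ 0.53631955 -0.20648617  0.038     ]]
-0.1895 -0.0013 0.1088 -0.0002 -0.0005 -0.0004  dist mm 163.9
-0.1100 -0.0013 0.2469 -0.0002 -0.0005 -0.0004  dist mm 202.8
```

The rim fit residual is under 0.4 mm, giving the tin axis at (0.6057, 0.0239). That agrees with the rack geometry. I'll enter with no x offset, then slide 8 mm deeper once the gripper body is below the upper tray.

```bash
python3 - <<'E'
from h import *
for dx,z in ((0,.205),(0,.175),(.008,.150),(.008,.110),(.008,.0845)): row((.6057+dx,.025,z),.6,30)
E
```

```text
-0.1802 -0.0011 0.1035 -0.0002 -0.0005 -0.0004  dist mm 155.8
-0.1602 -0.0011 0.1381 -0.0002 -0.0005 -0.0004  dist mm 158.7
-0.1528 -0.0012 0.1724 -0.0002 -0.0005 -0.0004  dist mm 172.8
-0.1262 -0.0012 0.2186 -0.0002 -0.0005 -0.0004  dist mm 189.3
-0.1093 -0.0012 0.2481 -0.0002 -0.0005 -0.0004  dist mm 203.3
```

Request:
send_rows(targets="0 -0.06 0 0.034 0 0 0;0 -0.12 -0.001 0.069 0 0 0;0 -0.18 -0.001 0.1035 0 0 0;0 -0.18 -0.001 0.1035 0 0 0;0 -0.16 -0.001 0.138 0 0 0;0 -0.16 -0.001 0.138 0 0 0;0 -0.153 -0.001 0.172 0 0 0;0 -0.153 -0.001 0.172 0 0 0")

```text
time: 7.72
tcp_pos: [0.6187, 0.0264, 0.1408]
ee_rot: [[-0.867, -0.011, 0.497], [-0.009, 1.0, 0.005], [-0.498, 0.0, -0.867]]
contact_force: [-0.2, -0.7, -1.5]
gripper_width: 0.061
finger_force: 29.8
```

```bash
python3 - <<'E'
from h import *
s=sense(); g=s['tcp_pos']-.011*s['ee_rot'][:,2]; print(g)
for dx,z in ((.008,.110),(.008,.0845),(.008,.0815)): row((.6057+dx,.025,z),.6,30)
E
```

```text
[0.61326243 0.02634578 0.1503885 ]
0.0263 -0.0018 0.0470 0.0001 -0.0009 0.0001  dist mm 40.4
0.0432 -0.0018 0.0765 0.0001 -0.0009 0.0001  dist mm 65.9
0.0452 -0.0018 0.0800 0.0001 -0.0009 0.0001  dist mm 68.9
```

Request:
send_rows(targets="0 0.013 -0.001 0.0235 0 0 0;0 0.0263 -0.001 0.047 0 0 0;0 0.035 -0.001 0.062 0 0 0;0 0.04 -0.001 0.07 0 0 0;0 0.043 -0.001 0.0758 0 0 0;0 0.043 -0.001 0.0758 0 0 0;0 0.0441 -0.001 0.078 0 0 0;0 0.0441 -0.001 0.078 0 0 0")

```text
time: 8.72
tcp_pos: [0.6198, 0.0261, 0.074]
ee_rot: [[-0.867, -0.011, 0.499], [-0.01, 1.0, 0.006], [-0.499, -0.0, -0.867]]
contact_force: [0.1, -0.5, -0.6]
gripper_width: 0.0609
finger_force: 29.8
```

```bash
python3 - <<'E'
from h import *
s=sense(); g=s['tcp_pos']-.011*s['ee_rot'][:,2]; print(g,s['contact_force'],s['torque'])
E
```

```text
[0.61434828 0.02604131 0.08352524] [ 0.10881816 -0.52065704 -0.59787865] [0.03552254 0.34102907 0.00938829]
```

Request:
send_rows(targets="0 0.0007 0 0.0012 0 0 0;0 0.0007 0 0.0012 0 0 0;0 0.0013 0 0.0023 0 0 0;0 0.0013 0 0.0023 0 0 0")

```text
time: 9.22
tcp_pos: [0.6199, 0.0261, 0.072]
ee_rot: [[-0.866, -0.011, 0.499], [-0.01, 1.0, 0.006], [-0.499, -0.0, -0.866]]
contact_force: [0.2, 1.1, 0.3]
gripper_width: 0.0608
finger_force: 29.8
```

Request:
send_rows(targets="0 0.0005 0 0.0009 0 0 0;0 0.0005 0 0.0009 0 0 0;0 0.001 0 0.0017 0 0 0;0 0.001 0 0.0017 0 0 0")

```text
time: 9.72
tcp_pos: [0.6208, 0.0261, 0.072]
ee_rot: [[-0.865, -0.011, 0.502], [-0.01, 1.0, 0.006], [-0.502, -0.0, -0.865]]
contact_force: [-4.6, 0.5, 12.0]
gripper_width: 0.0613
finger_force: 29.7
```

Request:
send_rows(targets="0 -0.0007 0 -0.0012 0 0 0;0.72 -0.0007 0 -0.0012 0 0 0;0.72 -0.0007 0 -0.0012 0 0 0;0.72 -0.0007 0 -0.0012 0 0 0;0.72 -0.0007 0 -0.0012 0 0 0")

```text
time: 10.35
tcp_pos: [0.6197, 0.0261, 0.0713]
ee_rot: [[-0.867, -0.011, 0.499], [-0.01, 1.0, 0.006], [-0.499, 0.0, -0.867]]
contact_force: [0.7, 0.0, -0.7]
gripper_width: 0.0676
finger_force: 0.0
```

Request:
send_rows(targets="0.72 0 0 -0.02 0 0 0;0.72 0 0 -0.05 0 0 0;0.72 0 0 -0.1 0 0 0;0.72 0 0 -0.18 0 0 0;0.72 0 0 -0.18 0 0 0;0.72 0 0 -0.18 0 0 0")

```text
time: 11.1
tcp_pos: [0.5522, 0.0253, 0.1886]
ee_rot: [[-0.866, -0.011, 0.499], [-0.01, 1.0, 0.006], [-0.499, -0.0, -0.866]]
contact_force: [0.0, -0.2, -0.7]
gripper_width: 0.0675
finger_force: 0.0
```

```bash
python3 - <<'E'
from h import *
s=sense(); im=camera('wrist')[:,:,::-1].copy(); cv2.imwrite('pics/w4.png',im); np.save('s4.npy',np.c_[s['ee_rot'],s['tcp_pos']]); print(s['tcp_pos'],s['time'])
cv2.imwrite('pics/t4.png',camera('top')[:,:,::-1])
c=cam('wrist',s); print(proj(c,[(.6057,.024,.113),(.546,.024,.113),(.613,.025,.09)]))
E
```

```text
[0.55219662 0.02533238 0.18863456] 11.1
[[325.38190999 215.8006052 ]
 [325.95361671 161.80471825]
 [326.52634926 202.64129024]]
```

View pics/w4.png

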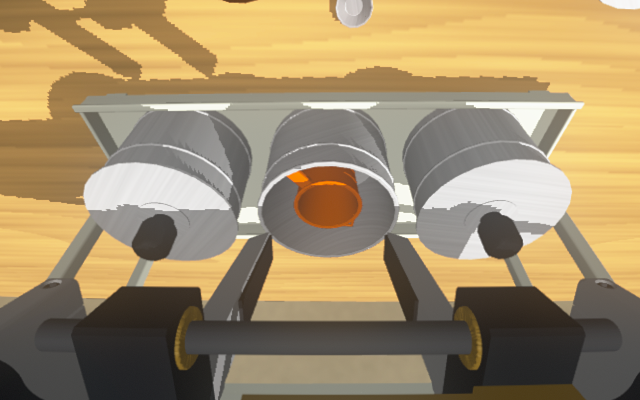

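The view shows the cup upright inside the middle tin, with its rim at (327,205) and handle at (298,178). The tin rim is centred at about (329,210) and both neighbours are undisturbed. Now I'll refine the tin centre and the lid.

```bash
python3 - <<'E'
from h import *
T=np.load('s4.npy'); s=dict(ee_rot=T[:,:3],tcp_pos=T[:,3]); c=cam('wrist',s)
f=lambda n:cv2.GaussianBlur(cv2.imread(f'pics/{n}.png'),(0,0),.6).astype(np.float32).mean(2)
rim(f('w4'),c,(.6057,.024),.113,range(110,251,10),lo=.053,hi=.065)
rim(f('t4'),cam('top'),(.6057,.024),.113,[105,120,135,150,165,180,195,225,240,255],hi=.064)
# outer silhouette, hand-read left/right extremes of the rim
t=cam('top'); im=cv2.imread('pics/t4.png'); h=cv2.cvtColor(im,cv2.COLOR_BGR2HSV)
m=(h[...,1]<40)&(h[...,2]>90); m[:190]=0; b=blob(m,(259,224)); P=onz(t,b,.015); g=circ(P)[0]; print('lid',fitc(P,.0635,g,.006),circ(P))
k=(h[...,2]<60)&(h[...,1]<140); k=k&(np.hypot(*(np.indices(k.shape)[::-1]-np.array([259,224])[:,None,None]))<14)
b=blob(k); print('knob px',b.mean(0),onz(t,[b.mean(0)],.048))
gl=np.r_[g,.041]; z=rot(4,30)[:,2]
row((.42,.15,.22),4,30); row(gl-.13*z,4,30)
E
```

```text
rim [0.6059 0.0271] [ 2.   0.  -0.  -0.  -0.  -0.  -0.5  0.   0.1 -0.4 -0.4  0.2  0.7  0.3
  0.3]
rim [0.6117 0.024 ] [ 0.   1.9  2.3 -0.3 -0.4 -0.5 -0.5 -0.6  3.3  2.9]
lid (array([0.39972821, 0.25966988]), 120, np.float64(0.002544038122253747)) (array([0.39964867, 0.25982356]), np.float64(0.0610074348120533), 117, np.float64(0.0007118896724426497))
knob px [258.  223.5] [[0.3986884  0.25852357 0.048     ]]
0.1295 0.1687 -0.1099 -0.0093 -0.0010 -0.0161  dist mm 179.5
0.2707 0.3103 -0.0887 -0.0093 -0.0010 -0.0161  dist mm 315.9
```

```bash
python3 - <<'E'
from h import *
T=np.load('s4.npy'); s=dict(ee_rot=T[:,:3],tcp_pos=T[:,3]); c=cam('wrist',s)
im=cv2.imread('pics/w4.png'); m=orange(im); b=blob(m); print(cv2.boundingRect(b.astype(np.float32)))
P=onz(c,b,.091); print(fitc(P,.032,(.614,.026)), fitc(P[b[:,1]>200],.032,(.614,.026)))
f=cv2.GaussianBlur(im,(0,0),.6).astype(np.float32).mean(2)
for a in(range(130,231,10),range(100,181,10),range(180,261,10)): rim(f,c,(.606,.025),.113,a,lo=.055,hi=.0625)
E
```

```text
(294, 167, 68, 61)
(array([0.61573142, 0.02615941]), 128, np.float64(0.0008155860139144569)) (array([0.61575302, 0.02634436]), 89, np.float64(0.0007121800064619609))
rim [0.606  0.0269] [ 0.1  0.1  0.1  0.1 -0.4  0.1  0.1 -0.4 -0.4  0.1  0.7]
rim [0.6071 0.03  ] [ 0.6  0.1  1.1 -1.4 -0.8 -0.3 -0.3  0.3  1.3]
rim [0.6067 0.0256] [ 0.3  0.8 -0.2 -0.3 -0.3 -0.3 -0.3 -0.3  3.2]
```

Request:
send_rows(targets="1 0.05 0 -0.11 0 0 0;1 0.13 0.169 -0.11 -0.009 0 -0.016;1 0.13 0.169 -0.11 -0.009 0 -0.016;1 0.13 0.169 -0.11 -0.009 0 -0.016;1 0.27 0.31 -0.089 -0.009 0 -0.016;1 0.27 0.31 -0.089 -0.009 0 -0.016;1 0.27 0.31 -0.089 -0.009 0 -0.016;1 0.27 0.31 -0.089 -0.009 0 -0.016;1 0.27 0.31 -0.089 -0.009 0 -0.016;1 0.27 0.31 -0.089 -0.009 0 -0.016")

```text
time: 12.45
tcp_pos: [0.3417, 0.2548, 0.1456]
ee_rot: [[-0.865, -0.067, 0.498], [-0.059, 0.998, 0.033], [-0.499, -0.0, -0.867]]
contact_force: [0.5, 0.6, -0.3]
gripper_width: 0.094
finger_force: 0.0
```

```bash
python3 - <<'E'
from h import *
s=sense(); print(s['tcp_pos'],s['q'].round(1),s['time'],R.from_matrix(s['ee_rot'].T@rot(4,30)).magnitude()*57.3)
im=camera('wrist')[:,:,::-1].copy(); cv2.imwrite('pics/w5.png',im); np.save('s5.npy',np.c_[s['ee_rot'],s['tcp_pos']])
c=cam('wrist',s); print(proj(c,[(.3996,.2598,.015),(.3996,.2598,.051)]))
h=cv2.cvtColor(im,cv2.COLOR_BGR2HSV); m=(h[...,1]<40)&(h[...,2]>110); m[260:]=0
u=proj(c,[(.3996,.2598,.015)])[0]; b=blob(m,u); P=onz(c,b,.015); print(cv2.boundingRect(b.astype(np.float32)),circ(P),fitc(P,.0635,(.3996,.2598)))
E
```

```text
[0.34171486 0.25482716 0.14555765] [ 42.9  -5.  126.8 -30.6  38.2 -30. ] 12.45 0.14343346257097203
[[328.72101482 177.84763065]
 [328.78364124 203.80582838]]
(269, 123, 127, 98) (array([0.39969548, 0.26311561]), np.float64(0.06278775364833475), 281, np.float64(0.0002623163881934667)) (array([0.39992604, 0.26309836]), 319, np.float64(0.0006661529792995342))
```

View pics/w5.png

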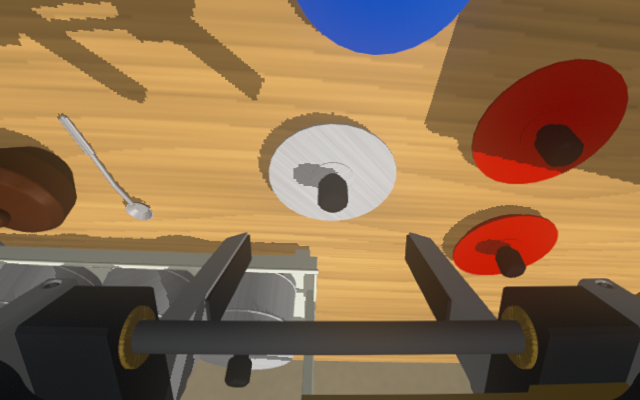

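The view shows the silver lid centred at (333,172) with its knob at (333,192), and the blue and red lids stay outside the fingers' path. The wrist camera agrees with the tool (it gives the released cup's y as 0.0262 against 0.0260). The top camera reads 3 mm low in y for both lid and tin, so I use the wrist values: lid (0.3997, 0.2631), tin (0.606, 0.0269).

```bash
python3 - <<'E'
from h import *
gl=np.array([.3997,.2631,.0415]); z=rot(4,30)[:,2]
for b in (.09,.05,.02,0): row(gl-b*z,4,30)
E
```

```text
0.0019 0.0056 0.0538 -0.0004 -0.0003 -0.0006  dist mm 40.6
0.0018 0.0057 0.1072 -0.0004 -0.0003 -0.0006  dist mm 80.5
0.0018 0.0058 0.1472 -0.0004 -0.0003 -0.0006  dist mm 110.5
0.0018 0.0058 0.1738 -0.0004 -0.0003 -0.0006  dist mm 130.5
```

Request:
send_rows(targets="1 0.002 0.0056 0.054 0 0 0;1 0.002 0.0057 0.107 0 0 0;1 0.002 0.0058 0.147 0 0 0;1 0.002 0.0058 0.165 0 0 0;1 0.002 0.0058 0.174 0 0 0;1 0.002 0.0058 0.174 0 0 0")

```text
time: 13.25
tcp_pos: [0.4046, 0.2638, 0.0316]
ee_rot: [[-0.865, -0.068, 0.498], [-0.059, 0.998, 0.034], [-0.499, -0.001, -0.867]]
contact_force: [0.3, 0.1, 0.2]
gripper_width: 0.0939
finger_force: 0.0
```

```bash
python3 - <<'E'
from h import *
row((.3997,.2631,.0415),4,30)
E
```

```text
-0.0009 -0.0005 -0.0001 -0.0004 -0.0004 -0.0003  dist mm 0.8
```

Close on the knob.

Request:
send_rows(targets="0 0 0 0 0 0 0;0 0 0 0 0 0 0;0 0 0 0 0 0 0;0 0 0 0 0 0 0;0 0 0 0 0 0 0;0 0 0 0 0 0 0;0 0 0 0 0 0 0;0 0 0 0 0 0 0")

```text
time: 14.25
tcp_pos: [0.4044, 0.2641, 0.0314]
ee_rot: [[-0.865, -0.069, 0.498], [-0.06, 0.998, 0.034], [-0.499, -0.001, -0.867]]
contact_force: [-0.1, -0.1, -0.4]
gripper_width: 0.028
finger_force: 30.0
```

```bash
python3 - <<'E'
from h import *
s=sense(); g=s['tcp_pos']-.011*s['ee_rot'][:,2]; print(g)
row(g+[-.02,-.01,.14],4,30); row((.44,.027,.205),.6,30)
E
```

```text
[0.39888286 0.26369918 0.040904  ]
-0.0693 -0.0116 -0.1755 -0.0003 -0.0004 -0.0001  dist mm 141.8
-0.1376 -0.3192 -0.1730 0.0091 -0.0004 0.0163  dist mm 291.2
```

Request:
send_rows(targets="0 -0.012 0 -0.025 0 0 0;0 -0.035 -0.006 -0.088 0 0 0;0 -0.069 -0.012 -0.175 0 0 0;0 -0.069 -0.012 -0.175 0 0 0;0 -0.138 -0.319 -0.173 0.009 0 0.016;0 -0.138 -0.319 -0.173 0.009 0 0.016;0 -0.138 -0.319 -0.173 0.009 0 0.016;0 -0.138 -0.319 -0.173 0.009 0 0.016;0 -0.138 -0.319 -0.173 0.009 0 0.016;0 -0.138 -0.319 -0.173 0.009 0 0.016;0 -0.138 -0.319 -0.173 0.009 0 0.016")

```text
time: 15.62
tcp_pos: [0.4454, 0.0286, 0.1949]
ee_rot: [[-0.867, -0.013, 0.498], [-0.011, 1.0, 0.007], [-0.498, 0.0, -0.867]]
contact_force: [0.5, -0.2, -1.8]
gripper_width: 0.028
finger_force: 30.0
```

```bash
python3 - <<'E'
from h import *
s=sense(); g=s['tcp_pos']-.011*s['ee_rot'][:,2]; print(g,s['q'].round(1))
im=camera('wrist')[:,:,::-1].copy(); cv2.imwrite('pics/w6.png',im)
for x,z in ((.53,.2),(.6052,.185),(.6052,.165),(.6052,.155)): row((x,.0268,z),.6,30)
E
```

```text
[0.43990568 0.02848059 0.20442607] [ -1.8 -11.  124.4   2.1  36.8 -93.9]
-0.1010 -0.0040 0.0651 0.0005 -0.0007 0.0009  dist mm 90.2
-0.1780 -0.0054 0.1324 0.0005 -0.0007 0.0009  dist mm 166.4
-0.1647 -0.0054 0.1555 0.0005 -0.0007 0.0009  dist mm 169.9
-0.1580 -0.0054 0.1671 0.0005 -0.0007 0.0009  dist mm 172.5
```

View pics/w6.png

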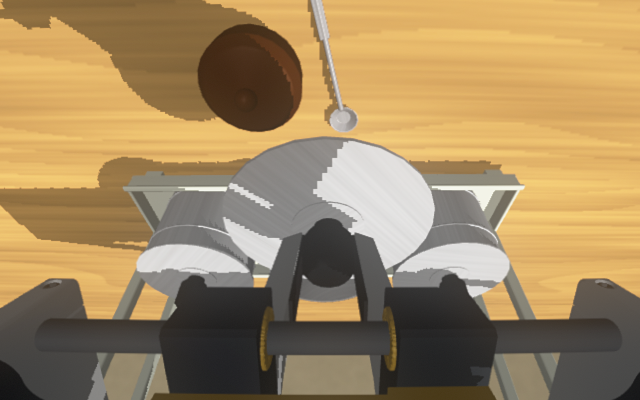

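The view shows the lid held level by its knob, with the flange from (222,205) to (435,205) and its front edge at (328,137). I'll check its centre and level before entering.

```bash
python3 - <<'E'
from h import *
s=sense(); c=cam('wrist',s); g=s['tcp_pos']-.011*s['ee_rot'][:,2]; zf=g[2]-.0409+.015
im=cv2.imread('pics/w6.png'); f=cv2.GaussianBlur(im,(0,0),.7).astype(np.float32)
sat=cv2.cvtColor(im,cv2.COLOR_BGR2HSV)[...,1].astype(np.float32); sat=cv2.GaussianBlur(sat,(0,0),.7)
rr=np.arange(.055,.072,.0003); Q=[]
for a in np.radians(list(range(135,226,6))):
    P=np.c_[g[0]+rr*np.cos(a),g[1]+rr*np.sin(a),np.full(len(rr),zf)]; uv=proj(c,P).astype(np.float32)
    v=cv2.remap(sat,uv[:,:1],uv[:,1:],cv2.INTER_LINEAR)[:,0]; Q.append(P[np.argmax(np.gradient(v))])
Q=np.array(Q); print(g, fitc(Q,.0635,g[:2]), circ(Q), (1e3*np.hypot(*(Q[:,:2]-g[:2]).T)).round(1))
E
```

```text
[0.43998738 0.02857574 0.20463191] (array([0.44040166, 0.02860202]), 16, np.float64(0.00016758203561699579)) (array([0.4390943 , 0.02861033]), np.float64(0.06232773022492252), 16, np.float64(0.00014611961759598792)) [63.1 63.1 63.1 63.1 63.1 62.8 63.4 63.1 63.4 63.1 63.4 63.1 63.4 62.8
 63.1 62.8]
```

Request:
send_rows(targets="0 -0.05 -0.002 0.033 0 0 0;0 -0.101 -0.004 0.065 0 0 0;0 -0.145 -0.005 0.1 0 0 0;0 -0.178 -0.005 0.132 0 0 0.001;0 -0.178 -0.005 0.132 0 0 0.001;0 -0.165 -0.005 0.1555 0 0 0.001;0 -0.165 -0.005 0.1555 0 0 0.001")

```text
time: 16.55
tcp_pos: [0.6099, 0.0264, 0.1551]
ee_rot: [[-0.868, -0.01, 0.497], [-0.008, 1.0, 0.006], [-0.497, 0.002, -0.868]]
contact_force: [0.2, -0.7, -1.5]
gripper_width: 0.0281
finger_force: 30.0
```

```bash
python3 - <<'E'
from h import *
s=sense(); g=s['tcp_pos']-.011*s['ee_rot'][:,2]; print(g,s['contact_force'])
for z in (.157,.152,.147,.143): row((.6055,.0269,z),.6,30)
E
```

```text
[0.60448362 0.02634684 0.16463883] [ 0.21305022 -0.65675289 -1.54458288]
0.0038 0.0007 0.0095 0.0004 -0.0013 -0.0004  dist mm 7.7
0.0071 0.0007 0.0153 0.0004 -0.0013 -0.0004  dist mm 12.7
0.0104 0.0007 0.0211 0.0004 -0.0013 -0.0004  dist mm 17.7
0.0131 0.0007 0.0257 0.0004 -0.0013 -0.0004  dist mm 21.6
```

Request:
send_rows(targets="0 0.0038 0.0007 0.0095 0 -0.001 0;0 0.0038 0.0007 0.0095 0 -0.001 0;0 0.0071 0.0007 0.0153 0 -0.001 0;0 0.0071 0.0007 0.0153 0 -0.001 0;0 0.0104 0.0007 0.0211 0 -0.001 0;0 0.0104 0.0007 0.0211 0 -0.001 0")

```text
time: 17.3
tcp_pos: [0.6122, 0.0259, 0.1382]
ee_rot: [[-0.865, -0.009, 0.501], [-0.007, 1.0, 0.006], [-0.501, 0.002, -0.865]]
contact_force: [0.4, -0.6, -1.2]
gripper_width: 0.0279
finger_force: 30.0
```

```bash
python3 - <<'E'
from h import *
s=sense(); g=s['tcp_pos']-.011*s['ee_rot'][:,2]; print(g,s['contact_force'],s['torque'])
for z in (.144,.142,.141): row((.6055,.0269,z),.6,30)
E
```

```text
[0.60668525 0.02587519 0.14772353] [ 0.35818096 -0.57674089 -1.19904573] [ 0.05887733  0.34346817 -0.02488263]
0.0039 0.0014 0.0035 0.0001 0.0004 -0.0008  dist mm 4.0
0.0052 0.0014 0.0058 0.0001 0.0004 -0.0008  dist mm 5.9
0.0059 0.0014 0.0070 0.0001 0.0004 -0.0008  dist mm 6.9
```

Request:
send_rows(targets="0 0.0035 0.001 0.0037 0 0 0;0 0.0035 0.001 0.0037 0 0 0;0 0.0043 0.001 0.0052 0 0 0;0 0.0043 0.001 0.0052 0 0 0;0 0.005 0.001 0.0062 0 0 0;0 0.005 0.001 0.0062 0 0 0")

```text
time: 18.05
tcp_pos: [0.6114, 0.0267, 0.1327]
ee_rot: [[-0.865, -0.009, 0.502], [-0.007, 1.0, 0.006], [-0.502, 0.002, -0.865]]
contact_force: [-0.8, -0.8, -0.8]
gripper_width: 0.0278
finger_force: 30.0
```

```bash
python3 - <<'E'
from h import *
s=sense(); g=s['tcp_pos']-.011*s['ee_rot'][:,2]; print(g,s['contact_force'],s['torque'])
row((.6055,.0269,.141),.6,30)
E
```

```text
[0.60592261 0.02661256 0.14226304] [-0.79921032 -0.78265938 -0.83839758] [-0.01587156  0.38731102  0.02080037]
0.0014 0.0004 0.0012 0.0001 0.0006 -0.0008  dist mm 1.4
```

Still free. I'll lower it in small steps until contact.

Request:
send_rows(targets="0 0.0004 0 0.0007 0 0 0;0 0.0007 0 0.0012 0 0 0;0 0.001 0 0.0017 0 0 0;0 0.001 0 0.0017 0 0 0")

```text
time: 18.55
tcp_pos: [0.612, 0.0267, 0.1324]
ee_rot: [[-0.864, -0.009, 0.503], [-0.007, 1.0, 0.006], [-0.503, 0.001, -0.864]]
contact_force: [-3.7, -0.3, 7.2]
gripper_width: 0.0282
finger_force: 30.0
```

Request:
send_rows(targets="0 -0.0003 0 -0.0006 0 0 0;0.55 -0.0003 0 -0.0006 0 0 0;0.55 -0.0003 0 -0.0006 0 0 0;0.55 -0.0003 0 -0.0006 0 0 0;0.55 -0.0003 0 -0.0006 0 0 0;0.55 0 0 -0.03 0 0 0;0.55 0 0 -0.07 0 0 0;0.55 0 0 -0.14 0 0 0;0.55 0 0 -0.2 0 0 0;0.55 0 0 -0.2 0 0 0;0.55 0 0 -0.2 0 0 0")

```text
time: 19.92
tcp_pos: [0.5362, 0.0258, 0.2604]
ee_rot: [[-0.865, -0.009, 0.501], [-0.007, 1.0, 0.006], [-0.501, 0.002, -0.865]]
contact_force: [0.7, 0.5, -0.7]
gripper_width: 0.0516
finger_force: 0.0
```

```bash
python3 - <<'E'
from h import *
s=sense(); print(s['time'],s['tcp_pos'],s['gripper_width'],s['contact_force'])
im=camera('wrist')[:,:,::-1].copy(); cv2.imwrite('pics/w7.png',im); np.save('s7.npy',np.c_[s['ee_rot'],s['tcp_pos']])
cv2.imwrite('pics/s7.png',camera('scene')[:,:,::-1])
sc=cv2.imread('pics/s7.png')[130:330,150:350]
cv2.imwrite('pics/v7.png',np.hstack([im[60:320,60:480],cv2.resize(sc,(260,260),interpolation=cv2.INTER_CUBIC)]))
E
```

```text
19.925 [0.53619686 0.02582911 0.26036333] 0.051551489687007554 [ 0.6859752   0.49412941 -0.67735235]
```

View pics/v7.png

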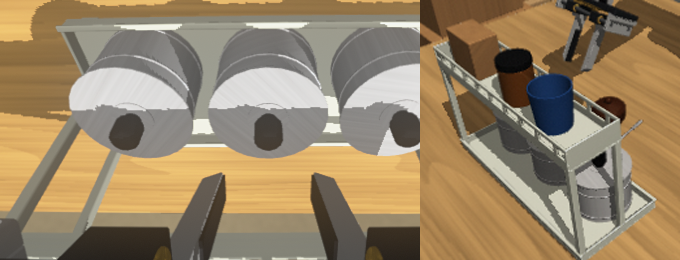

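The view shows the lid on the middle tin, looking like its closed neighbours, with the knob at (268,132) of the crop. I'll check the seating by its flange height.

```bash
python3 - <<'E'
from h import *
T=np.load('s7.npy'); s=dict(ee_rot=T[:,:3],tcp_pos=T[:,3]); c=cam('wrist',s)
f=cv2.GaussianBlur(cv2.imread('pics/w7.png'),(0,0),.6).astype(np.float32).mean(2)
rr=np.arange(.056,.071,.0003)
for name,g0 in(('mid',(.606,.0269)),('right',(.608,-.115)),('left',(.605,.169))):
    for z in(.113,.116,.119):
        g=np.array(g0)
        for _ in range(4):
            Q=[]
            for a in np.radians(list(range(110,251,7))):
                P=np.c_[g[0]+rr*np.cos(a),g[1]+rr*np.sin(a),np.full(len(rr),z)]; uv=proj(c,P).astype(np.float32)
                v=cv2.remap(f,uv[:,:1],uv[:,1:],cv2.INTER_LINEAR)[:,0]; Q.append(P[np.argmin(np.gradient(v))])
            g,r,n,e=circ(np.array(Q))
        print(name,z,g.round(4),'r %.2f n %d e %.2f'%(r*1e3,n,e*1e3))
E
```

```text
mid 0.113 [0.611 0.027] r 64.36 n 18 e 0.15
mid 0.116 [0.6084 0.027 ] r 63.65 n 18 e 0.17
mid 0.119 [0.6051 0.0267] r 62.32 n 18 e 0.16
right 0.113 [ 0.6116 -0.1185] r 64.43 n 21 e 0.15
right 0.116 [ 0.609  -0.1168] r 63.74 n 19 e 0.10
right 0.119 [ 0.6061 -0.1151] r 62.89 n 21 e 0.22
left 0.113 [0.6055 0.1681] r 64.54 n 18 e 0.12
left 0.116 [0.6021 0.1663] r 63.39 n 15 e 0.17
left 0.119 [0.6003 0.1648] r 63.05 n 19 e 0.19
```

The flange fits its true radius (63.65 mm against 63.5 mm) at the seated height of 116 mm, just like the neighbouring closed tins, so the lid is fully down.

```bash
python3 -c "
from cell import *
print(finish_job())"
```

```text
the job is handed in; nothing more can be done
None
```

The job is handed in at about 20 s of the 64 s allowed: the cup stands upright in the middle tin, and the lid's measured flange height and radius match the two closed tins, so it is fully down.

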